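# Start the decorating fire: vent fan, controller mains, start key

### The arm

A 6-joint arm with a two-finger parallel gripper is mounted at the origin on the work surface. World frame = base frame: x ahead of the robot, y to its left, z up, the work surface at z = 0. Lengths are in m, angles in degrees, forces in N, time in s.
With the tool pointing down it reaches from about 0.4 to 0.825 m from the base axis. Payload 7 kg.
Tool frame: the origin (TCP) lies between the finger pads; the fingertips stand 22 mm ahead of it and the grasp point (between the pads) lies 3 mm ahead of it; z points along the fingers, y is the line along which they close (so a half turn about z gives the same grasp; the last joint's range is limited). The gripper opens to 88 mm and grips with 3 to 60 N. Pads are 19 mm wide; open, the fingers measure 130 mm over their backs; the gripper's body (78 mm by 193 mm) begins 47 mm behind the grasp point.
Start: joints at [-52.477, 20.546, 0.682, 0, -70.136, -16.507], TCP at [0.242, -0.63, 0.218] pointing down, gripper open.
Joint ranges: [-176.03, 176.03], [-82.01, 121.73], [-58.28, 71.71], [-173.87, 95.51], [-174.79, -0.11], [-173.66, 173.66]. Speed limits (degrees/s): [136.94, 136.94, 172.46, 180, 180, 180].

### API

Orientations are given as [roll, pitch, yaw] about the fixed x, y, z axes, in that order (R = Rz(yaw) Ry(pitch) Rx(roll)).
In Python, from plant import ctrl gives the robot as it stands.
- The arm moves only by the tool apply_moves, never from a script. Its argument "targets" is a list of rows, each an object with "travel": the shift along the tool's x, y, z in mm, a list of three; "roll": the turn about the tool's z in degrees; "jaw": the finger opening in mm, from 0 to 87.6. In form: [{"travel": [tx, ty, tz], "roll": roll, "jaw": jaw}, ...]. A call has 1 to 10 rows; each row shifts and turns the commanded pose from where the row before left it, along the tool's axes as they then stand; what a row does not reach is not made up. A row lasts 1/10 s, in which the tool goes at most 50 mm and 8.59 degrees, less where a joint would pass 70% of its speed; a pose out of reach is approached as far as the arm can. A call with a gripper value outside its range is refused whole. The fingers move at their own pace and stop on an object; the grip force is fixed at half the most. Time passes only in rows, so rows that do not move let the fingers close. It gives the time, the measured TCP pose, the force, the opening and the grip force at its end, in the units of the state.
- ctrl.get_obs(): the state, without advancing time (a new reading comes with each control period).
- ctrl.snapshot(name): name is "scene" or "side" or "wrist"; returns the picture (480x640x3 uint8, red, green, blue); there is no depth.
- ctrl.calibration(name): a dict with "K" (3x3 intrinsics, pixels), "extrinsics" (4x4, takes a point from camera to world coordinates); the wrist camera has in their place "hand_eye" (4x4, takes a point from camera to tool coordinates, whose origin is the TCP and whose axes are the flange's). Camera axes: x right, y down, z forward; pixel columns grow to the right and rows downward; lengths in m; the calibration is good to about 2 mm. The wrist camera is an equidistant fisheye: a pixel r from the principal point sees the ray r / f radians off the axis. A picture is of the moment at which its call begins: read the wrist's pose just before it. calibration takes no time and is no camera call.
- ctrl.close_job(): hands the job in; it is judged then, once.
The state is a dict: "clock": time; "joint_pos": joint angles; "qvel": joint speeds; "tau": joint torques, N m; "tool_pos": TCP position; "orientation": TCP orientation; "force": force on the tool from outside, world axes, zero at the start; "moment": the same for the moment, N m; "opening": finger opening in m; "gripper_force": force on a finger pad.
Only numpy, scipy, OpenCV 4.12 (cv2) and the standard library are available. Lean on these libraries where they do the work, as an engineer would, in place of code of your own. Each camera call takes 0.05 s, during which the arm holds its last target. There are 200 camera calls.

### The job

Start the kiln for the decorating fire by pressing with your closed fingertips: first press the green button of the vent-fan starter (the small two-button box screwed to the bench) fully in and let it go, then switch on the kiln controller (the wide sloped desk unit) by pressing the line-marked half of its black rocker fully down, and last press the controller's green start key fully in, keep it in for two seconds and let go. Do not press the start key before the rocker is on, and do not press the red stop button, the red stop key or the grey arrow keys. Nothing is picked up: leave the controller standing where it is, and leave the bottle, mug and brush jar alone.

Things in the scene. Friction and masses are not known exactly. Their poses are not given: they have to be found in the camera images.
- starter: Vent-fan starter, screwed to the bench: light grey box with dark lid, 112 (x) x 72 (y) x 52 mm high, small screw lugs on its two long sides (114 mm wide over them), steel conduit from its +x end into the bench (to x = +115 mm, 31 mm high). Origin: centre of the underside; z up. Two round push buttons on top, 46 mm apart: green at x = +23, red at x = -23 mm, y = 0
- fan_start_top (a point): Centre of the top face of the starter's green button (25 mm diameter, white line mark, 64 mm above the bench; z up). It is pressed straight down, 5 mm travel, spring return, about 1.4 N to move and 4.5 N fully in; it stands 8.5 mm proud of its black collar (33 mm diameter), 3.5 mm when fully in
- fan_start (a joint): Travel of the starter's green button: 0 out, 0.005 m fully in
- fan_stop (a joint): Travel of the starter's red button (25 mm diameter, white ring mark, its top 68 mm above the bench): 0 out, 0.005 m fully in; not to be pressed
- controller: Kiln controller, loose on rubber feet, 1.6 kg: light grey wedge-shaped desk housing, 180 (x) x 240 (y) mm. Origin: centre of the underside; z up, x from its low front edge (40 mm high, towards the robot) to its high back edge (88 mm). Its dark face is sloped 15 degrees, rising along +x
- face_mid (a point): Middle of the controller's sloped face, 64 mm above controller. x up the slope, z outward normal. On the face, x, y in mm: display (42, 44), rocker (42, -62), its line-marked half upslope; four 25 mm square keys at x = -44: grey down arrow y = 69, grey up arrow 23, green start key (white triangle) -23, red stop key (white square) -69
- key_start_top (a point): Centre of the top face of the controller's green start key (25 x 25 mm, 9 mm proud of the face); z is the outward normal of the sloped face. It is pressed along -z, 4 mm travel, spring return, about 1.4 N to move and 4.5 N fully in
- key_start (a joint): Travel of the green start key: 0 out, 0.004 m fully in
- key_stop (a joint): Travel of the red stop key: 0 out, 0.004 m fully in; not to be pressed
- key_up (a joint): Travel of the grey up-arrow key, beside the start key: 0 out, 0.004 m fully in; not to be pressed
- key_down (a joint): Travel of the grey down-arrow key: 0 out, 0.004 m fully in; not to be pressed
- rocker (a joint): Controller mains rocker, black, 36 (along the slope) x 24 mm, its pivot line at the face's y direction 6.5 mm above the face: about 0 = off (upper, line-marked half standing up), 0.4 rad = on (that half level with the face, the ring-marked lower half standing up). It has no spring, stays where it is left, and moves with about 2 to 3 N at the end of a half
- rocker_on (a point): Point to press on the line-marked upper half of the rocker, in the middle of its width, 14 mm from the pivot line (half is 18 mm long) and, when off, 12 mm above the face; it turns with the rocker. Fully on, it is 7 mm above the face. It is pressed square to the face (pressed straight down it takes more, up to about 8 N)
- bottle: Amber medium bottle with black cap, 36 mm diameter, 85 mm high, loose, in front of the starter; origin at the centre of its foot
- mug: White mug, 72 mm diameter, 66 mm high, handle on its +y side, loose, in front of the controller; origin at the centre of its foot
- brush_jar: White jar with brushes, 72 mm diameter, brushes up to about 220 mm high, loose, behind the work; origin at the centre of its foot
Things that resemble listed ones, but are neither listed nor needed, are in the scene too. Leave any yellow look-alike of the brush_jar alone.

How it is judged:
By the outcome, as a careful person would: the job done as asked, in the order asked, and still so for the second after the job is handed in, with the robot touching nothing.
It also fails if it takes over 51 s, if anything falls off the work surface, if the arm or the gripper's body presses on something with over 40 N, if the wrist force passes 120 N, or if a joint passes its speed limit or range.

## Working session

There is one attempt and no reset: what is moved stays moved. The work goes in short steps, Python scripts to look and compute and a tool call to move; the robot and the scene stay as the last step left them, time stands still between calls to the robot, and variables do not carry over. Pictures are saved under pics/ and viewed, at most 10 in all, crops included, and the job is handed in when it is done.

Besides the shell and the picture viewer there is one more tool, called after ">>>" in YAML: its name, and indented under it one key for each argument. apply_moves: Moves the arm, as the interface text tells. Its arguments: {"type":"object","properties":{"targets":{"type":"array","items":{"type":"object","properties":{"travel":{"type":"array","items":{"type":"number"}},"roll":{"type":"number"},"jaw":{"type":"number"}}}}},"required":["targets"]}

```bash
mkdir -p pics; ls; python3 - <<'E'
from plant import ctrl
import cv2,numpy as np
np.set_printoptions(precision=5,suppress=True)
o=ctrl.get_obs();print(o)
for n in("scene","side"):
    im=ctrl.snapshot(n);cv2.imwrite(f"pics/{n}0.png",im[:,:,::-1])
    print(ctrl.calibration(n))
print(ctrl.calibration("wrist"))
E
```

```text
pics
{'clock': 0.0, 'joint_pos': array([-52.47641,  20.59096,   0.63303,  -0.02073, -70.13472, -16.50701]), 'qvel': array([ 0.18476,  0.01986, -0.03374, -0.00925, -0.11341,  0.15161]), 'tau': array([ -0.0003 , -58.27177,  29.30731,   6.99729,   0.00718,  -0.00016]), 'tool_pos': array([ 0.24188, -0.62963,  0.21702]), 'orientation': array([ 179.90563,   -0.00764, -158.99048]), 'force': array([ 0.40377,  0.40042, -0.48312]), 'moment': array([-0.00441, -0.00877,  0.01979]), 'gripper_force': 0.0, 'opening': 0.08748310526298396}
{'K': array([[490.10914,   0.     , 316.20168],
       [  0.     , 490.10914, 242.87075],
       [  0.     ,   0.     ,   1.     ]]), 'extrinsics': array([[ 0.85267,  0.36246, -0.37627,  0.92036],
       [ 0.52232, -0.57472,  0.62999, -0.56684],
       [ 0.0121 , -0.7337 , -0.67936,  0.67338],
       [ 0.     ,  0.     ,  0.     ,  1.     ]])}
{'K': array([[458.70331,   0.     , 323.64409],
       [  0.     , 458.70331, 244.20788],
       [  0.     ,   0.     ,   1.     ]]), 'extrinsics': array([[-0.95585, -0.16721,  0.24165,  0.37333],
       [-0.29382,  0.53045, -0.79516,  0.7599 ],
       [ 0.00478, -0.83106, -0.55616,  0.62312],
       [ 0.     ,  0.     ,  0.     ,  1.     ]])}
{'K': array([[371.6483 ,   0.     , 324.5833 ],
       [  0.     , 371.6483 , 238.61597],
       [  0.     ,   0.     ,   1.     ]]), 'hand_eye': array([[ 0.00024, -0.96898, -0.24716,  0.06522],
       [ 1.     ,  0.00009,  0.00062,  0.00006],
       [-0.00058, -0.24716,  0.96898, -0.16638],
       [ 0.     ,  0.     ,  0.     ,  1.     ]])}
```

View pics/scene0.png

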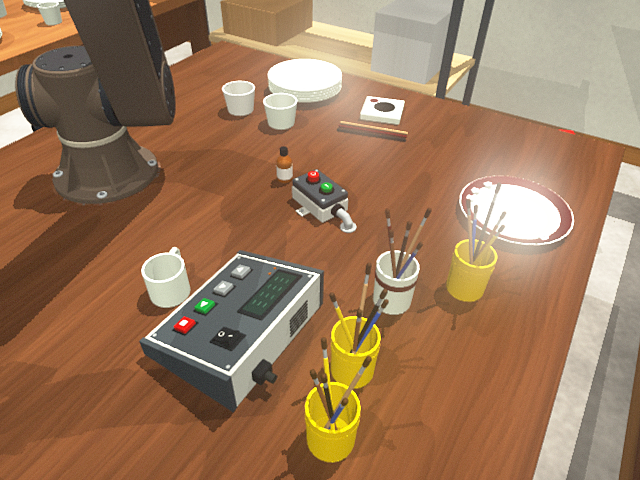

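View pics/side0.png

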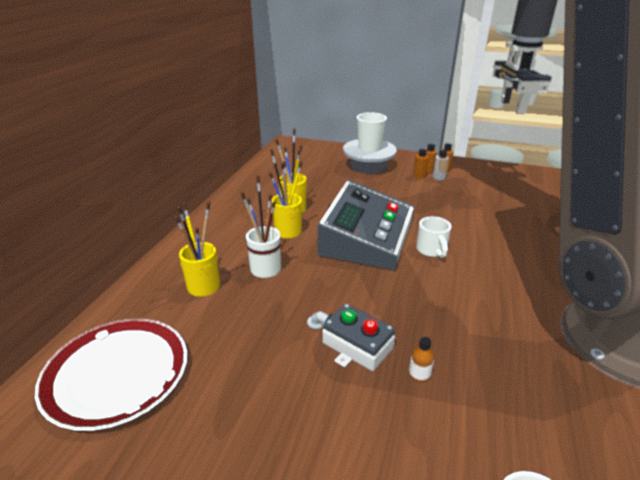

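The scene camera shows the controller at about (235,325), with the green key at (205,306), the red key at (185,325), the rocker at (228,337) and the grey keys at (223,288) and (241,271). The starter is at (322,197), with green at (327,188) and red at (314,177). Candidates for "green" are the starter button (327,188) and the start key (205,306). For "red" they are (314,177) and (185,325). The description settles which is which. Next, a close crop.

```bash
python3 - <<'E'
import cv2,numpy as np
a=cv2.imread("pics/scene0.png");b=cv2.imread("pics/side0.png")
def c(im,x,y,w,h,s):
    r=cv2.resize(im[y:y+h,x:x+w],None,fx=s,fy=s,interpolation=cv2.INTER_CUBIC)
    for k in range(0,w,10): cv2.line(r,(k*s,0),(k*s,8 if (x+k)%50 else 18),(0,255,255),1)
    for k in range(0,h,10): cv2.line(r,(0,k*s),(8 if (y+k)%50 else 18,k*s),(0,255,255),1)
    return r
cv2.imwrite("pics/cropA.png",c(a,140,240,200,150,4))
m=np.zeros((600,800,3),np.uint8)
m[:300,:400]=c(a,280,160,80,60,5); m[:300,400:]=c(b,320,290,80,60,5)
m[300:,:400]=c(b,320,180,100,75,4)
cv2.imwrite("pics/cropB.png",m)
E
```

```text
(no output)
```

View pics/cropA.png

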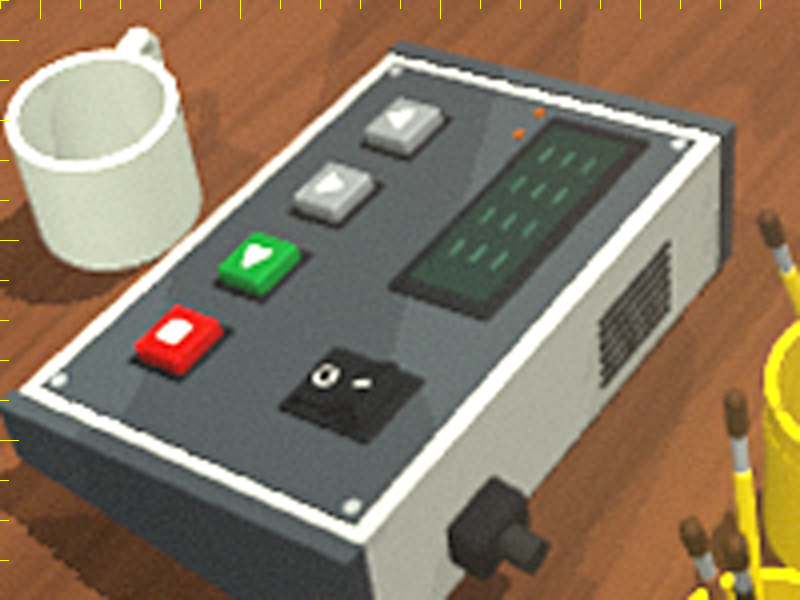

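View pics/cropB.png

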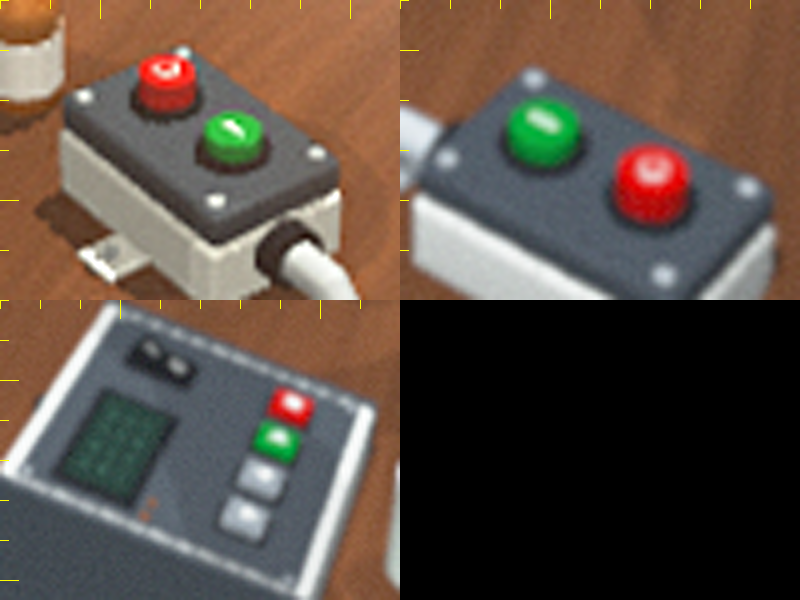

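Crop A shows the rocker's ring mark at the lower half, (221,334), and its line mark at the upper half, (230,336), so it is off. The green key is at (205,304), between red and the up arrow. Crop B confirms the starter: green with a line, red with a ring. Now I'll fit the poses.

```bash
cat >fit.py <<'E'
import numpy as np
from scipy.optimize import least_squares
from scipy.spatial.transform import Rotation as R
from plant import ctrl
C={n:ctrl.calibration(n) for n in("scene","side")}
def proj(n,p):
    E=C[n]["extrinsics"];q=(p-E[:3,3])@E[:3,:3];u=q@C[n]["K"].T;return u[:,:2]/u[:,2:]
face=R.from_euler('y',-15,degrees=True)
FM=np.array([0,0,.064])
def onface(x,y,z): return FM+face.apply(np.array([x,y,z])/1000)
ctl=np.array([onface(-44,69,9),onface(-44,23,9),onface(-44,-23,9),onface(-44,-69,9),onface(42,44,0)])
st=np.array([[.023,0,.064],[-.023,0,.068]])
A=lambda L:np.array(L,float)
obs={"ctl":{"scene":A([[403,118],[333,185],[259,254],[181,331],[520,220]])/4+[140,240],
 "side":(A([[245,515],[261,476],[277,436],[292,402],[119,446]])-[0,300])/4+[320,180]},
 "st":{"scene":A([[233,129],[167,70]])/5+[280,160],"side":(A([[543,122],[652,166]])-[400,0])/5+[320,290]}}
def place(v,P): return R.from_euler('z',v[3]).apply(P)+v[:3]
if __name__=="__main__":
    np.set_printoptions(precision=4,suppress=True)
    for k,P in(("ctl",ctl),("st",st)):
        f=lambda v,cs=("scene","side"):np.concatenate([(proj(n,place(v,P))-obs[k][n]).ravel() for n in cs])
        for fz in (0,1):
            g=lambda v:np.r_[f(v),0 if fz else v[2]*1e5]
            s=least_squares(g,[.6,-.1 if k=="ctl" else .15,0,0]);print(k,s.x[:3],np.degrees(s.x[3]),np.round(f(s.x),1))
        for n in("scene","side"):
            s1=least_squares(lambda v:np.r_[f(v,(n,)),v[2]*1e5],s.x);print(n,s1.x[:3],np.degrees(s1.x[3]))
E
python3 fit.py
```

```text
ctl [ 0.549  -0.1969 -0.    ] -1.39842664516393 [-0.2 -0.1 -0.2 -0.4 -0.5  0.  -1.3 -0.2  1.1 -1.1 -0.3 -0.7 -0.  -0.8
 -0.1 -0.1 -0.1 -0.2 -1.5  0. ]
ctl [ 0.5486 -0.1966 -0.0013] -1.4288105221282503 [-0.2  0.2 -0.2 -0.1 -0.5  0.3 -1.2 -0.   1.1 -0.8 -0.2 -0.2  0.1 -0.3
  0.   0.5  0.   0.3 -1.4  0.6]
scene [ 0.5497 -0.1973 -0.    ] -1.5504600457660134
side [ 0.5478 -0.1955 -0.    ] -1.1668127827928672
st [ 0.4868  0.1693 -0.    ] -20.282193354403102 [-0.1 -0.5 -0.3 -0.3 -0.3 -0.5 -0.2  0.1]
st [ 0.4868  0.1691 -0.0008] -20.226923258943987 [-0.1 -0.1 -0.4  0.  -0.3 -0.2 -0.2  0.3]
scene [0.4879 0.1682 0.    ] -21.282583853348424
side [ 0.4863  0.1697 -0.    ] -19.398539899515306
```

```bash
cat >go.py <<'E'
import numpy as np
from scipy.spatial.transform import Rotation as R
from fit import *
CT=np.array([.5488,-.1968,0,np.radians(-1.4)]);ST=np.array([.4868,.1692,0,np.radians(-20.3)])
def ctlp(x,y,z): return place(CT,onface(x,y,z)[None])[0]
def tip():
    o=ctrl.get_obs();r=R.from_euler('xyz',o["orientation"],degrees=True)
    return o,r,o["tool_pos"]+r.apply([0,0,.022])
def to(p,name=""):   # shift in tool axes (mm) of fingertip to p, no roll
    o,r,t=tip();print(name,"d_world",np.round((p-t)*1e3,1),"tool",np.round(r.inv().apply(p-t)*1e3,1))
E
python3 - <<'E'
from go import *
np.set_printoptions(precision=4,suppress=True)
g=place(ST,st)[0]
print("green",g,"key",ctlp(-44,-23,9),"rocker",ctlp(14+42,-62,12))
to(g+[0,0,.05],"green+50")
o,r,t=tip();print(r.as_matrix(),t)
E=C["scene"]["extrinsics"]
for u in[(332,455),(355,380),(395,308),(468,297),(285,178),(168,300)]:
    d=E[:3,:3]@np.linalg.solve(C["scene"]["K"],[*u,1]);print(u,E[:3,3]-d*E[2,3]/d[2])
E
```

```text
green [0.5084 0.1612 0.064 ] key [ 0.5034 -0.2187  0.0613] rocker [ 0.5983 -0.26    0.0901]
green+50 d_world [266.5 790.9 -81.1] tool [-532.4  642.6   82. ]
[[-0.9335 -0.3586 -0.0007]
 [-0.3586  0.9335  0.0013]
 [ 0.0002  0.0015 -1.    ]] [ 0.2419 -0.6297  0.1951]
(332, 455) [ 0.7907 -0.2979  0.    ]
(355, 380) [ 0.7624 -0.1778  0.    ]
(395, 308) [ 0.7544 -0.0128  0.    ]
(468, 297) [0.8562 0.0813 0.    ]
(285, 178) [0.3677 0.2102 0.    ]
(168, 300) [ 0.4018 -0.2119  0.    ]
```

>>> apply_moves:
  targets:
    - {"travel": [-29.6, 35.7, 0], "roll": 0, "jaw": 0}
    - {"travel": [-29.6, 35.7, 0], "roll": 0, "jaw": 0}
    - {"travel": [-29.6, 35.7, 0], "roll": 0, "jaw": 0}
    - {"travel": [-29.6, 35.7, 0], "roll": 0, "jaw": 0}
    - {"travel": [-29.6, 35.7, 0], "roll": 0, "jaw": 0}
    - {"travel": [-29.6, 35.7, 0], "roll": 0, "jaw": 0}
    - {"travel": [-29.6, 35.7, 0], "roll": 0, "jaw": 0}
    - {"travel": [-29.6, 35.7, 0], "roll": 0, "jaw": 0}
    - {"travel": [-29.6, 35.7, 0], "roll": 0, "jaw": 0}
    - {"travel": [-29.6, 35.7, 0], "roll": 0, "jaw": 0}

```text
clock: 1.1
tool_pos: [0.3903, -0.1889, 0.218]
orientation: [-180.0, 0.0, -159.0]
force: [0.8, -0.3, 0.5]
opening: 0.0132
gripper_force: 0.0
```

>>> apply_moves:
  targets:
    - {"travel": [-29.6, 35.7, 0], "roll": 0, "jaw": 0}
    - {"travel": [-29.6, 35.7, 0], "roll": 0, "jaw": 0}
    - {"travel": [-29.6, 35.7, 0], "roll": 0, "jaw": 0}
    - {"travel": [-29.6, 35.7, 0], "roll": 0, "jaw": 0}
    - {"travel": [-29.6, 35.7, 0], "roll": 0, "jaw": 0}
    - {"travel": [0, 0, 0], "roll": 8.3, "jaw": 0}
    - {"travel": [0, 0, 0], "roll": 8.3, "jaw": 0}
    - {"travel": [0, 0, 0], "roll": 8.3, "jaw": 0}
    - {"travel": [0, 0, 0], "roll": 8.3, "jaw": 0}
    - {"travel": [0, 0, 0], "roll": 8.1, "jaw": 0}

```text
clock: 2.1
tool_pos: [0.4642, 0.0291, 0.2176]
orientation: [-180.0, -0.0, 159.4]
force: [0.7, 0.8, -0.1]
opening: 0.0007
gripper_force: 0.0
```

```bash
python3 - <<'E'
from go import *
import cv2
to(place(ST,st)[0]+[0,0,.03],"green+30");o,r,t=tip();print(o["orientation"],o["joint_pos"],o["clock"],o["opening"],o["force"])
E
```

```text
green+30 d_world [  44.2  132.2 -101.6] tool [  5.1 139.3 101.6]
[-1.79977673e+02 -3.37155870e-02  1.59384217e+02] [ 2.79288068e+01  3.70427470e-01 -2.46490383e+01 -1.15696283e-02
 -6.50195894e+01 -1.38539694e+02] 2.1 0.000734139444106435 [ 0.663325    0.75570559 -0.14637655]
```

>>> apply_moves:
  targets:
    - {"travel": [1.3, 35, 0], "roll": 0, "jaw": 0}
    - {"travel": [1.3, 35, 0], "roll": 0, "jaw": 0}
    - {"travel": [1.3, 35, 20], "roll": 0, "jaw": 0}
    - {"travel": [1.2, 34.3, 25], "roll": 0, "jaw": 0}
    - {"travel": [0, 0, 36], "roll": 0, "jaw": 0}
    - {"travel": [0, 0, 20], "roll": 0, "jaw": 0}
    - {"travel": [0, 0, 0], "roll": 0, "jaw": 0}

```text
clock: 2.8
tool_pos: [0.5058, 0.1604, 0.1137]
orientation: [-179.7, -0.2, 159.7]
force: [0.5, -1.1, 0.5]
opening: 0.0007
gripper_force: 0.0
```

```bash
python3 - <<'E'
from go import *
import cv2
to(place(ST,st)[0],"green");o,r,t=tip();print(o["orientation"],o["clock"],o["force"])
w=ctrl.snapshot("wrist")[:,:,::-1];s=ctrl.snapshot("scene")[:,:,::-1];d=ctrl.snapshot("side")[:,:,::-1]
m=np.zeros((600,800,3),np.uint8)
m[:300,:400]=cv2.resize(w,(400,300));m[:300,400:]=cv2.resize(w[220:460,164:484],(400,300));
m[300:,:400]=cv2.resize(s[130:250,250:410],(400,300));m[300:,400:]=cv2.resize(d[240:375,300:480],(400,300))
cv2.imwrite("pics/m1.png",m)
E
```

```text
green d_world [  2.7   0.9 -27.7] tool [-2.3  1.9 27.7]
[-179.69739496   -0.23025259  159.71334421] 2.8 [ 0.46599904 -1.08557176  0.46902677]
```

View pics/m1.png

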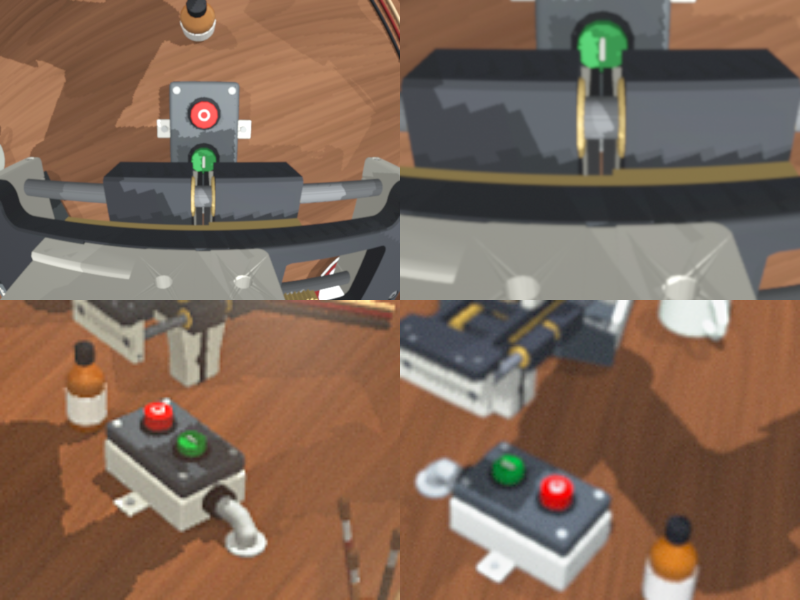

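The wrist view shows the closed tip lined up over the green button, with red clear of it at (326,184). Now I'll press.

>>> apply_moves:
  targets:
    - {"travel": [-2.3, 1.9, 10], "roll": 0, "jaw": 0}
    - {"travel": [0, 0, 12], "roll": 0, "jaw": 0}
    - {"travel": [0, 0, 3], "roll": 0, "jaw": 0}
    - {"travel": [0, 0, 2], "roll": 0, "jaw": 0}
    - {"travel": [0, 0, 2], "roll": 0, "jaw": 0}
    - {"travel": [0, 0, 1], "roll": 0, "jaw": 0}
    - {"travel": [0, 0, 0], "roll": 0, "jaw": 0}

```text
clock: 3.65
tool_pos: [0.5108, 0.1624, 0.087]
orientation: [180.0, 0.0, 159.7]
force: [-1.2, -0.9, -0.4]
opening: 0.0003
gripper_force: 0.0
```

>>> apply_moves:
  targets:
    - {"travel": [0, 0, 1], "roll": 0, "jaw": 0}
    - {"travel": [0, 0, 1], "roll": 0, "jaw": 0}
    - {"travel": [0, 0, 0], "roll": 0, "jaw": 0}

```text
clock: 3.95
tool_pos: [0.5107, 0.1624, 0.0849]
orientation: [-180.0, -0.0, 159.7]
force: [0.9, -0.2, 0.2]
opening: 0.0007
gripper_force: 0.0
```

>>> apply_moves:
  targets:
    - {"travel": [0, 0, 1], "roll": 0, "jaw": 0}
    - {"travel": [0, 0, 1], "roll": 0, "jaw": 0}
    - {"travel": [0, 0, 1], "roll": 0, "jaw": 0}
    - {"travel": [0, 0, 0], "roll": 0, "jaw": 0}

```text
clock: 4.35
tool_pos: [0.5107, 0.1624, 0.0818]
orientation: [-180.0, -0.0, 159.7]
force: [0.1, -0.8, 0.6]
opening: 0.0008
gripper_force: 0.0
```

>>> apply_moves:
  targets:
    - {"travel": [0, 0, 1], "roll": 0, "jaw": 0}
    - {"travel": [0, 0, 0.5], "roll": 0, "jaw": 0}
    - {"travel": [0, 0, 0], "roll": 0, "jaw": 0}

```text
clock: 4.65
tool_pos: [0.5107, 0.1624, 0.0804]
orientation: [-180.0, -0.0, 159.7]
force: [0.9, -0.7, 0.7]
opening: 0.0003
gripper_force: 0.0
```

```bash
python3 - <<'E'
from go import *
import cv2
to(place(ST,st)[0],"green");o,r,t=tip();print(o["tool_pos"],o["force"])
for n in("scene","side"): print(n,proj(n,t[None]))
s=ctrl.snapshot("scene")[:,:,::-1];d=ctrl.snapshot("side")[:,:,::-1]
m=np.hstack([cv2.resize(s[140:230,280:360],(400,450),interpolation=2),cv2.resize(d[270:360,310:390],(400,450),interpolation=2)])
cv2.imwrite("pics/m2.png",m)
print(ctrl.get_obs()["force"])
E
```

```text
green d_world [-2.4 -1.2  5.6] tool [ 1.8 -2.  -5.6]
[0.51074704 0.16242328 0.08036233] [ 0.88678234 -0.68897884  0.68953504]
scene [[327.70184571 187.58090202]]
side [[346.79313435 316.4026405 ]]
[-0.79383177  0.74734351  0.16807373]
```

View pics/m2.png

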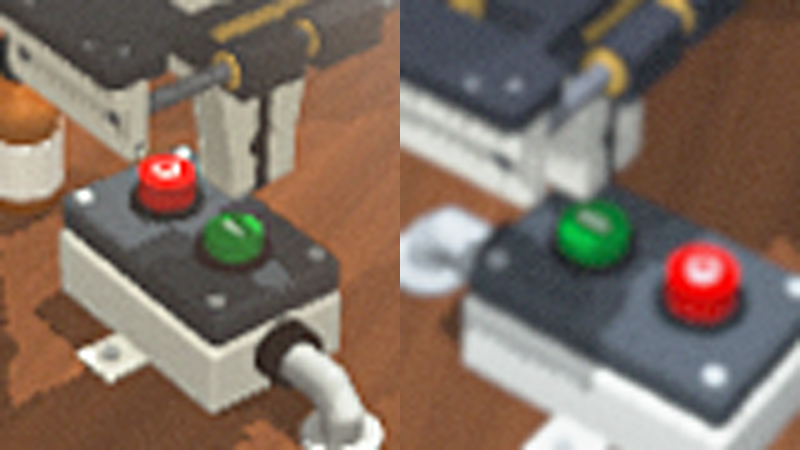

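```bash
python3 - <<'E'
from go import *
o,r,t=tip()
m={"scene":[330,177.5],"side":[347.5,307]}
s=least_squares(lambda p:np.concatenate([(proj(n,p[None])[0]-m[n]) for n in m]),t)
print(s.x,t,s.fun)
import cv2
s=ctrl.snapshot("scene")[:,:,::-1];d=ctrl.snapshot("side")[:,:,::-1]
g=[]
for im,n in((s,"scene"),(d,"side")):
    q=proj(n,t[None])[0].astype(int);x0,y0=q[0]-25,q[1]-45
    c=cv2.resize(im[y0:y0+60,x0:x0+50],(400,480),interpolation=2)
    for h in(0,.01,.02,.03):
        p=proj(n,(t+[0,0,h])[None])[0];p=((p-[x0,y0]+.5)*8).astype(int);cv2.circle(c,(int(p[0]),int(p[1])),3,(0,0,255),-1)
    for p in proj(n,place(ST,st)): p=((p-[x0,y0]+.5)*8).astype(int);cv2.circle(c,(int(p[0]),int(p[1])),3,(255,0,255),-1)
    g.append(c)
cv2.imwrite("pics/m3.png",np.hstack(g))
E
```

```text
[0.51106571 0.16566305 0.08295401] [0.51077322 0.16242404 0.05844181] [-1.03925633 -0.26377009 -0.89210164  0.17091726]
```

View pics/m3.png

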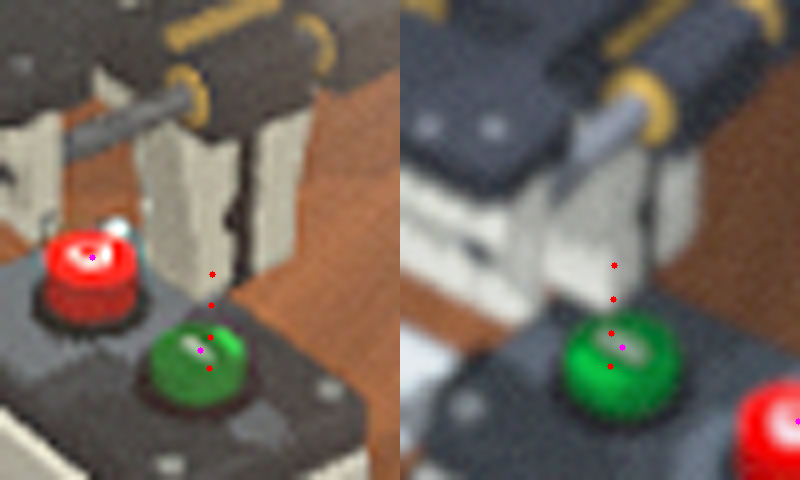

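The fingertips actually end about 23 mm higher than I assumed, roughly at the TCP, so nothing has been touched yet. I'll recentre and go down by feel.

>>> apply_moves:
  targets:
    - {"travel": [2, -3, 4], "roll": 0, "jaw": 0}
    - {"travel": [0, 0, 4], "roll": 0, "jaw": 0}
    - {"travel": [0, 0, 3], "roll": 0, "jaw": 0}
    - {"travel": [0, 0, 1], "roll": 0, "jaw": 0}
    - {"travel": [0, 0, 0], "roll": 0, "jaw": 0}

```text
clock: 5.35
tool_pos: [0.5078, 0.1603, 0.0682]
orientation: [-180.0, -0.0, 159.7]
force: [-0.5, -0.3, 0.2]
opening: 0.0001
gripper_force: 0.0
```

>>> apply_moves:
  targets:
    - {"travel": [0, 0, 1], "roll": 0, "jaw": 0}
    - {"travel": [0, 0, 1], "roll": 0, "jaw": 0}
    - {"travel": [0, 0, 1], "roll": 0, "jaw": 0}
    - {"travel": [0, 0, 0], "roll": 0, "jaw": 0}

```text
clock: 5.75
tool_pos: [0.5078, 0.1603, 0.0653]
orientation: [-180.0, -0.0, 159.7]
force: [0.1, 0.6, 0.1]
opening: 0.0004
gripper_force: 0.0
```

>>> apply_moves:
  targets:
    - {"travel": [0, 0, 1], "roll": 0, "jaw": 0}
    - {"travel": [0, 0, 1], "roll": 0, "jaw": 0}
    - {"travel": [0, 0, 0], "roll": 0, "jaw": 0}

```text
clock: 6.05
tool_pos: [0.5078, 0.1603, 0.0633]
orientation: [-180.0, -0.0, 159.7]
force: [-0.5, -0.1, 0.5]
opening: 0.0006
gripper_force: 0.0
```

>>> apply_moves:
  targets:
    - {"travel": [0, 0, 1], "roll": 0, "jaw": 0}
    - {"travel": [0, 0, 1], "roll": 0, "jaw": 0}
    - {"travel": [0, 0, 0], "roll": 0, "jaw": 0}

```text
clock: 6.35
tool_pos: [0.5078, 0.1603, 0.0613]
orientation: [-180.0, -0.0, 159.7]
force: [0.4, 0.7, -0.5]
opening: 0.0003
gripper_force: 0.0
```

>>> apply_moves:
  targets:
    - {"travel": [0, 0, 1], "roll": 0, "jaw": 0}
    - {"travel": [0, 0, 1], "roll": 0, "jaw": 0}
    - {"travel": [0, 0, 0], "roll": 0, "jaw": 0}

```text
clock: 6.65
tool_pos: [0.5078, 0.1603, 0.0593]
orientation: [-180.0, -0.0, 159.7]
force: [-0.1, 0.1, 0.5]
opening: 0.0006
gripper_force: 0.0
```

```bash
python3 - <<'E'
from go import *
import cv2
o,r,t=tip();t=o["tool_pos"]
s=ctrl.snapshot("scene")[:,:,::-1];d=ctrl.snapshot("side")[:,:,::-1];w=ctrl.snapshot("wrist")[:,:,::-1]
g=[]
for im,n in((s,"scene"),(d,"side")):
    q=proj(n,t[None])[0].astype(int);x0,y0=q[0]-25,q[1]-30
    c=cv2.resize(im[y0:y0+50,x0:x0+50],(400,400),interpolation=2)
    for h in(0,.01):
        p=proj(n,(t+[0,0,h])[None])[0];p=((p-[x0,y0]+.5)*8).astype(int);cv2.circle(c,(int(p[0]),int(p[1])),2,(0,0,255),-1)
    g.append(c)
a=np.hstack(g);b=cv2.resize(w[200:380,224:424],None,fx=1.1,fy=1.1)
m=np.zeros((600,800,3),np.uint8);m[:400]=a;m[400:598,:220]=b
m[400:,300:500]=cv2.resize(w,(200,200))
cv2.imwrite("pics/m4.png",m);print(o["tau"])
E
```

```text
[ 7.80147646e-03 -4.52406585e+01  2.18645722e+01  5.14791951e+00
 -3.42129904e-02 -6.46397598e-05]
```

View pics/m4.png

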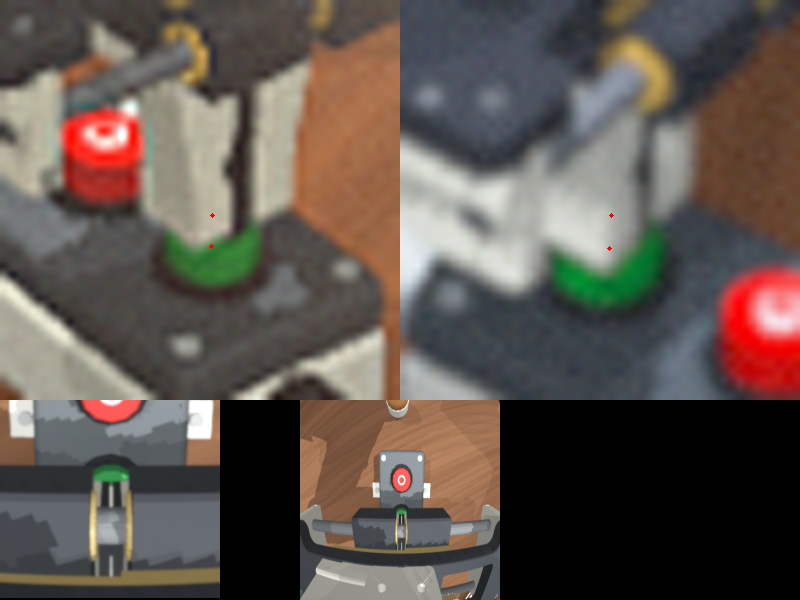

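The tip is now centred just above the green button and close to contact. Red stands clear at about (100,150) in the left crop. I'll keep going down.

>>> apply_moves:
  targets:
    - {"travel": [0, 0, 1], "roll": 0, "jaw": 0}
    - {"travel": [0, 0, 1], "roll": 0, "jaw": 0}
    - {"travel": [0, 0, 0], "roll": 0, "jaw": 0}

```text
clock: 7.1
tool_pos: [0.5078, 0.1602, 0.0573]
orientation: [-180.0, -0.0, 159.7]
force: [-0.1, -0.1, 0.5]
opening: 0.0005
gripper_force: 0.0
```

>>> apply_moves:
  targets:
    - {"travel": [0, 0, 1], "roll": 0, "jaw": 0}
    - {"travel": [0, 0, 1], "roll": 0, "jaw": 0}
    - {"travel": [0, 0, 0], "roll": 0, "jaw": 0}

```text
clock: 7.4
tool_pos: [0.5079, 0.1604, 0.0554]
orientation: [-180.0, 0.0, 159.7]
force: [0.1, 0.1, 1.3]
opening: 0.0003
gripper_force: 0.7
```

>>> apply_moves:
  targets:
    - {"travel": [0, 0, 1], "roll": 0, "jaw": 0}
    - {"travel": [0, 0, 1], "roll": 0, "jaw": 0}
    - {"travel": [0, 0, 0], "roll": 0, "jaw": 0}

```text
clock: 7.7
tool_pos: [0.5079, 0.1603, 0.0535]
orientation: [180.0, 0.0, 159.7]
force: [-0.7, 0.6, 2.6]
opening: 0.0007
gripper_force: 1.3
```

>>> apply_moves:
  targets:
    - {"travel": [0, 0, 1], "roll": 0, "jaw": 0}
    - {"travel": [0, 0, 1], "roll": 0, "jaw": 0}
    - {"travel": [0, 0, 0.7], "roll": 0, "jaw": 0}
    - {"travel": [0, 0, 0], "roll": 0, "jaw": 0}

```text
clock: 8.1
tool_pos: [0.5079, 0.1603, 0.0508]
orientation: [180.0, 0.0, 159.7]
force: [-0.5, -0.4, 4.1]
opening: 0.0004
gripper_force: 2.1
```

>>> apply_moves:
  targets:
    - {"travel": [0, 0, 0.5], "roll": 0, "jaw": 0}
    - {"travel": [0, 0, 0.5], "roll": 0, "jaw": 0}
    - {"travel": [0, 0, 0], "roll": 0, "jaw": 0}

```text
clock: 8.4
tool_pos: [0.508, 0.1603, 0.0505]
orientation: [180.0, 0.0, 159.7]
force: [-4.0, -0.1, 12.1]
opening: 0.0007
gripper_force: 5.9
```

The button bottomed at TCP z 0.0505 with 12 N, so it is fully in. The effective fingertip is about 8.4 mm above the TCP. I'll let go and lift, then travel to the rocker.

>>> apply_moves:
  targets:
    - {"travel": [0, 0, -10], "roll": 0, "jaw": 0}
    - {"travel": [0, 0, -40], "roll": 0, "jaw": 0}
    - {"travel": [0, 0, -40], "roll": 0, "jaw": 0}
    - {"travel": [0, 0, -30], "roll": 0, "jaw": 0}
    - {"travel": [0, 0, 0], "roll": -6.3, "jaw": 0}
    - {"travel": [0, 0, 0], "roll": -6.3, "jaw": 0}
    - {"travel": [0, 0, 0], "roll": -6.3, "jaw": 0}
    - {"travel": [0, 0, 0], "roll": 0, "jaw": 0}

```text
clock: 9.2
tool_pos: [0.5077, 0.1602, 0.1699]
orientation: [180.0, -0.0, 178.7]
force: [0.4, 0.3, -0.6]
opening: 0.0005
gripper_force: 0.0
```

>>> apply_moves:
  targets:
    - {"travel": [-9.1, -41.8, 0], "roll": 0, "jaw": 0}
    - {"travel": [-9.1, -41.8, 0], "roll": 0, "jaw": 0}
    - {"travel": [-9.1, -41.8, 0], "roll": 0, "jaw": 0}
    - {"travel": [-9.1, -41.8, 0], "roll": 0, "jaw": 0}
    - {"travel": [-9.1, -41.8, 0], "roll": 0, "jaw": 0}
    - {"travel": [-9.1, -41.8, 0], "roll": 0, "jaw": 0}
    - {"travel": [-9.1, -41.8, 0], "roll": 0, "jaw": 0}
    - {"travel": [-9.1, -41.8, 0], "roll": 0, "jaw": 0}
    - {"travel": [-9.1, -41.8, 0], "roll": 0, "jaw": 0}
    - {"travel": [-9.1, -41.8, 0], "roll": 0, "jaw": 0}

```text
clock: 10.2
tool_pos: [0.5887, -0.2616, 0.1696]
orientation: [180.0, -0.0, 178.4]
force: [1.2, -0.2, 0.3]
opening: 0.0005
gripper_force: 0.0
```

>>> apply_moves:
  targets:
    - {"travel": [0, 0, 0], "roll": 0, "jaw": 0}
    - {"travel": [0, 0, 0], "roll": 0, "jaw": 0}
    - {"travel": [0, 0, 0], "roll": 0, "jaw": 0}

```text
clock: 10.5
tool_pos: [0.5884, -0.2593, 0.1695]
orientation: [180.0, -0.0, 178.5]
force: [-0.1, -0.3, -1.5]
opening: 0.0003
gripper_force: 0.0
```

```bash
python3 - <<'E'
from go import *
o,r,t=tip();print(o["tool_pos"],o["orientation"],o["clock"])
n=R.from_euler('z',CT[3]).apply(face.apply([0,0,1]))
for off in(12,7,6): 
    p=ctlp(42+14.5,-62,off)-R.from_euler('z',CT[3]).apply([.0095,0,0])-[0,0,.0084]
    print(off,p,"tool shift",np.round(r.inv().apply(p-o["tool_pos"])*1e3,1))
print("press dir tool",r.inv().apply(-n))
E
```

```text
[ 0.58843521 -0.25925702  0.16949511] [ 1.79982913e+02 -3.86839355e-02  1.78524510e+02] 10.5
12 [ 0.58924166 -0.25980689  0.08181439] tool shift [-0.9 -0.6 87.7]
7 [ 0.59053537 -0.2598385   0.07698476] tool shift [-2.2 -0.6 92.5]
6 [ 0.59079411 -0.25984483  0.07601883] tool shift [-2.4 -0.6 93.5]
press dir tool [-2.59470918e-01  5.30054975e-05  9.65750920e-01]
```

>>> apply_moves:
  targets:
    - {"travel": [0, -0.6, 40], "roll": 0, "jaw": 0}
    - {"travel": [1.8, 0, 30], "roll": 0, "jaw": 0}
    - {"travel": [0, 0, 8], "roll": 0, "jaw": 0}
    - {"travel": [-0.8, 0, 3], "roll": 0, "jaw": 0}
    - {"travel": [-0.8, 0, 3], "roll": 0, "jaw": 0}
    - {"travel": [0, 0, 0], "roll": 0, "jaw": 0}

```text
clock: 11.1
tool_pos: [0.5896, -0.2602, 0.087]
orientation: [-180.0, 0.1, 178.6]
force: [0.3, -0.3, 0.4]
opening: 0.0003
gripper_force: 0.0
```

>>> apply_moves:
  targets:
    - {"travel": [-0.5, 0, 2], "roll": 0, "jaw": 0}
    - {"travel": [-0.3, 0, 1], "roll": 0, "jaw": 0}
    - {"travel": [0, 0, 0], "roll": 0, "jaw": 0}

```text
clock: 11.4
tool_pos: [0.5898, -0.2605, 0.0834]
orientation: [-180.0, 0.1, 178.6]
force: [-0.2, 0.5, 2.5]
opening: 0.0004
gripper_force: 0.9
```

>>> apply_moves:
  targets:
    - {"travel": [-0.3, 0, 1], "roll": 0, "jaw": 0}
    - {"travel": [-0.3, 0, 1], "roll": 0, "jaw": 0}
    - {"travel": [0, 0, 0], "roll": 0, "jaw": 0}

```text
clock: 11.7
tool_pos: [0.5902, -0.2605, 0.0808]
orientation: [-180.0, 0.0, 178.6]
force: [1.0, -0.8, 2.0]
opening: 0.0005
gripper_force: 1.0
```

>>> apply_moves:
  targets:
    - {"travel": [-0.3, 0, 1], "roll": 0, "jaw": 0}
    - {"travel": [-0.3, 0, 1], "roll": 0, "jaw": 0}
    - {"travel": [0, 0, 0], "roll": 0, "jaw": 0}

```text
clock: 12.0
tool_pos: [0.5906, -0.2604, 0.0786]
orientation: [-180.0, -0.0, 178.6]
force: [0.3, -0.3, 2.9]
opening: 0.0009
gripper_force: 0.9
```

>>> apply_moves:
  targets:
    - {"travel": [-0.3, 0, 1], "roll": 0, "jaw": 0}
    - {"travel": [0, 0, 0], "roll": 0, "jaw": 0}

```text
clock: 12.2
tool_pos: [0.5909, -0.2604, 0.0776]
orientation: [-180.0, 0.0, 178.6]
force: [0.9, -0.7, 1.7]
opening: 0.0001
gripper_force: 0.9
```

>>> apply_moves:
  targets:
    - {"travel": [-0.3, 0, 1], "roll": 0, "jaw": 0}
    - {"travel": [0, 0, 0], "roll": 0, "jaw": 0}

```text
clock: 12.4
tool_pos: [0.5912, -0.2605, 0.0769]
orientation: [-180.0, 0.0, 178.6]
force: [0.2, -0.2, 3.9]
opening: 0.0006
gripper_force: 2.0
```

>>> apply_moves:
  targets:
    - {"travel": [-0.2, 0, 0.7], "roll": 0, "jaw": 0}
    - {"travel": [0, 0, 0], "roll": 0, "jaw": 0}

```text
clock: 12.6
tool_pos: [0.5914, -0.2605, 0.0767]
orientation: [-180.0, 0.0, 178.6]
force: [-0.9, 1.3, 8.9]
opening: 0.0002
gripper_force: 3.9
```

>>> apply_moves:
  targets:
    - {"travel": [-0.1, 0, 0.4], "roll": 0, "jaw": 0}
    - {"travel": [0, 0, 0], "roll": 0, "jaw": 0}
    - {"travel": [4, 0, -15], "roll": 0, "jaw": 0}
    - {"travel": [0, 0, -40], "roll": 0, "jaw": 0}
    - {"travel": [40, 20, 0], "roll": 0, "jaw": 0}
    - {"travel": [46, 21, 0], "roll": 0, "jaw": 0}
    - {"travel": [0, 0, 20], "roll": 0, "jaw": 0}
    - {"travel": [0, 0, 0], "roll": 0, "jaw": 0}
    - {"travel": [0, 0, 0], "roll": 0, "jaw": 0}

```text
clock: 13.5
tool_pos: [0.5032, -0.2177, 0.1112]
orientation: [-180.0, -0.0, 178.6]
force: [0.2, -0.1, -0.5]
opening: 0.0007
gripper_force: 0.0
```

```bash
python3 - <<'E'
from go import *
import cv2
o,r,t=tip();print(o["tool_pos"],o["orientation"],o["clock"],o["force"])
for off in(9,5):
    p=ctlp(-44+3,-23,off)-R.from_euler('z',CT[3]).apply([.0095,0,0])-[0,0,.0084]
    print(off,p,"tool shift",np.round(r.inv().apply(p-o["tool_pos"])*1e3,1))
s=ctrl.snapshot("scene")[:,:,::-1];d=ctrl.snapshot("side")[:,:,::-1]
m=np.zeros((600,800,3),np.uint8)
m[:,:400]=cv2.resize(s[250:370,165:245],(400,600),interpolation=2);m[:,400:]=cv2.resize(d[150:255,335:405],(400,600),interpolation=2)
cv2.imwrite("pics/m5.png",m)
E
```

```text
[ 0.50322575 -0.21767236  0.11119269] [-1.79985436e+02 -1.84199601e-02  1.78632687e+02] 13.5 [ 0.18163825 -0.07117626 -0.49561422]
9 [ 0.49682108 -0.21853653  0.05368175] tool shift [ 6.4 -1.  57.5]
5 [ 0.49785605 -0.21856182  0.04981805] tool shift [ 5.3 -1.  61.4]
```

View pics/m5.png

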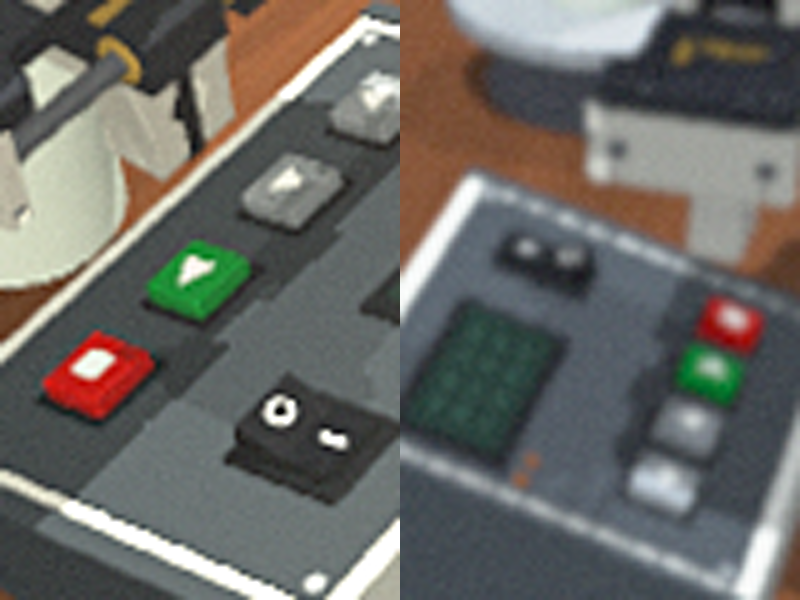

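The rocker has tipped: the ring half now stands up. The keys are where they were, with green at (205,304) in the scene camera. Now the start key.

>>> apply_moves:
  targets:
    - {"travel": [4, -1, 20], "roll": 0, "jaw": 0}
    - {"travel": [5, 0, 20], "roll": 0, "jaw": 0}
    - {"travel": [0, 0, 7], "roll": 0, "jaw": 0}
    - {"travel": [-0.8, 0, 3], "roll": 0, "jaw": 0}
    - {"travel": [-0.8, 0, 3], "roll": 0, "jaw": 0}
    - {"travel": [0, 0, 0], "roll": 0, "jaw": 0}

```text
clock: 14.2
tool_pos: [0.4963, -0.2185, 0.058]
orientation: [-180.0, 0.0, 178.6]
force: [-0.2, 0.7, -0.1]
opening: 0.0003
gripper_force: 0.0
```

>>> apply_moves:
  targets:
    - {"travel": [-0.5, 0, 2], "roll": 0, "jaw": 0}
    - {"travel": [-0.3, 0, 1], "roll": 0, "jaw": 0}
    - {"travel": [0, 0, 0], "roll": 0, "jaw": 0}

```text
clock: 14.5
tool_pos: [0.4965, -0.2183, 0.0548]
orientation: [-180.0, 0.0, 178.6]
force: [-0.8, 0.7, 0.5]
opening: 0.0008
gripper_force: 0.0
```

>>> apply_moves:
  targets:
    - {"travel": [-0.3, 0, 1], "roll": 0, "jaw": 0}
    - {"travel": [-0.3, 0, 1], "roll": 0, "jaw": 0}
    - {"travel": [0, 0, 0], "roll": 0, "jaw": 0}

```text
clock: 14.8
tool_pos: [0.4971, -0.2184, 0.0527]
orientation: [-180.0, 0.0, 178.6]
force: [0.2, 1.2, 2.2]
opening: 0.0006
gripper_force: 1.0
```

>>> apply_moves:
  targets:
    - {"travel": [-0.3, 0, 1], "roll": 0, "jaw": 0}
    - {"travel": [-0.3, 0, 1], "roll": 0, "jaw": 0}
    - {"travel": [0, 0, 0], "roll": 0, "jaw": 0}

```text
clock: 15.1
tool_pos: [0.4977, -0.2184, 0.0507]
orientation: [-180.0, 0.0, 178.6]
force: [-1.5, -0.4, 3.0]
opening: 0.0002
gripper_force: 1.8
```

>>> apply_moves:
  targets:
    - {"travel": [-0.3, 0, 1], "roll": 0, "jaw": 0}
    - {"travel": [0, 0, 0], "roll": 0, "jaw": 0}

```text
clock: 15.3
tool_pos: [0.4979, -0.2184, 0.0498]
orientation: [-180.0, 0.0, 178.6]
force: [-2.2, 0.7, 5.3]
opening: 0.0002
gripper_force: 2.6
```

>>> apply_moves:
  targets:
    - {"travel": [-0.2, 0, 0.7], "roll": 0, "jaw": 0}
    - {"travel": [0, 0, 0], "roll": 0, "jaw": 0}

```text
clock: 15.5
tool_pos: [0.498, -0.2185, 0.0495]
orientation: [-180.0, -0.0, 178.6]
force: [-3.7, 1.5, 9.3]
opening: 0.0004
gripper_force: 5.0
```

>>> apply_moves:
  targets:
    - {"travel": [0, 0, 0.2], "roll": 0, "jaw": 0}
    - {"travel": [0, 0, 0], "roll": 0, "jaw": 0}
    - {"travel": [0, 0, 0], "roll": 0, "jaw": 0}
    - {"travel": [0, 0, 0], "roll": 0, "jaw": 0}
    - {"travel": [0, 0, 0], "roll": 0, "jaw": 0}
    - {"travel": [0, 0, 0], "roll": 0, "jaw": 0}
    - {"travel": [0, 0, 0], "roll": 0, "jaw": 0}
    - {"travel": [0, 0, 0], "roll": 0, "jaw": 0}
    - {"travel": [0, 0, 0], "roll": 0, "jaw": 0}
    - {"travel": [0, 0, 0], "roll": 0, "jaw": 0}

```text
clock: 16.5
tool_pos: [0.498, -0.2185, 0.0494]
orientation: [-180.0, 0.0, 178.6]
force: [-1.8, 2.1, 11.1]
opening: 0.0005
gripper_force: 5.4
```

>>> apply_moves:
  targets:
    - {"travel": [0, 0, 0], "roll": 0, "jaw": 0}
    - {"travel": [0, 0, 0], "roll": 0, "jaw": 0}
    - {"travel": [0, 0, 0], "roll": 0, "jaw": 0}
    - {"travel": [0, 0, 0], "roll": 0, "jaw": 0}
    - {"travel": [0, 0, 0], "roll": 0, "jaw": 0}
    - {"travel": [0, 0, 0], "roll": 0, "jaw": 0}
    - {"travel": [0, 0, 0], "roll": 0, "jaw": 0}
    - {"travel": [0, 0, 0], "roll": 0, "jaw": 0}
    - {"travel": [0, 0, 0], "roll": 0, "jaw": 0}
    - {"travel": [0, 0, 0], "roll": 0, "jaw": 0}

```text
clock: 17.5
tool_pos: [0.498, -0.2185, 0.0495]
orientation: [-180.0, 0.0, 178.6]
force: [-2.8, 1.8, 10.5]
opening: 0.0006
gripper_force: 5.4
```

>>> apply_moves:
  targets:
    - {"travel": [0, 0, 0], "roll": 0, "jaw": 0}
    - {"travel": [0, 0, 0], "roll": 0, "jaw": 0}
    - {"travel": [2.6, 0, -10], "roll": 0, "jaw": 0}
    - {"travel": [0, 0, -40], "roll": 0, "jaw": 0}
    - {"travel": [0, 0, -40], "roll": 0, "jaw": 0}
    - {"travel": [0, 0, -20], "roll": 0, "jaw": 0}
    - {"travel": [0, 0, 0], "roll": 0, "jaw": 0}
    - {"travel": [0, 0, 0], "roll": 0, "jaw": 0}

```text
clock: 18.3
tool_pos: [0.4952, -0.2181, 0.159]
orientation: [180.0, 0.0, 178.6]
force: [-0.9, -0.3, 0.0]
opening: 0.0003
gripper_force: 0.0
```

```bash
python3 - <<'E'
from go import *
import cv2
s=ctrl.snapshot("scene")[:,:,::-1];cv2.imwrite("pics/m6.png",s);o=ctrl.get_obs();print(o["clock"],o["tool_pos"],o["force"])
E
```

```text
18.35 [ 0.49477434 -0.21814456  0.15818032] [-0.2705059  -0.55608522 -0.50203504]
```

View pics/m6.png

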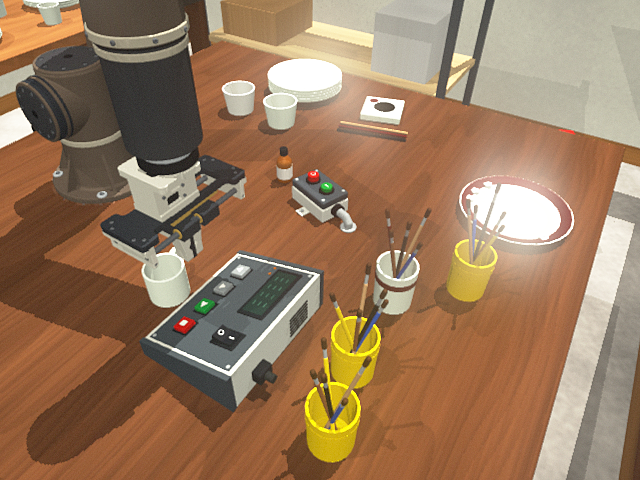

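The rocker at (228,337) is on, the keys and buttons are out, nothing has moved, and the gripper is clear. Handing in.

```bash
python3 -c "
from plant import ctrl
print(ctrl.close_job())"
```

```text
the job is handed in; nothing more can be done
None
```

I pressed the fan starter's green button fully in, switched the controller's rocker on, then held the green start key fully in for just over 2 s and let go; the job was handed in after about 18 s, with nothing else moved or pressed as far as the cameras and force readings show.

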